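Hold the lid of a sample tin down in the bench press

ROBOT

A 6-joint arm with a two-finger parallel gripper is mounted at the origin on the work surface. World frame = base frame: x ahead of the robot, y to its left, z up, the work surface at z = 0. Lengths are in m, angles in degrees, forces in N, time in s.
With the tool pointing down it reaches from about 0.25 to 0.725 m from the base axis. Payload 4 kg.
Tool frame: the origin (TCP) lies at the very end of the fingers, on their centre line; the grasp point (between the pads) lies 19 mm behind it (tcp_to_grasp is the z of the grasp point in the tool frame, in m); z points along the fingers, y is the line along which they close (so a half turn about z gives the same grasp; the last joint's range is limited). The gripper opens to 85 mm and grips with 20 to 120 N. Pads are 22 mm wide; open, the fingers measure 114 mm over their backs; the gripper's body (76 mm by 85 mm) begins 54 mm behind the grasp point. The pads swing forward as they close: fully open they stand 13 mm farther back than shut.
Start: joints at [-70.818, 13.785, 0.286, 76.501, 0, 90], TCP at [0.164, -0.472, 0.231] pointing down, gripper open.
Joint ranges: [-155.79, 155.79], [-60.16, 107.12], [-62.33, 73.08], [-114, 123.19], [-81.49, 82.49], [-180, 180]. Speed limits (degrees/s): [159.86, 159.86, 180, 180, 180, 180].

INTERFACE

Orientations are given as [roll, pitch, yaw] about the fixed x, y, z axes, in that order (R = Rz(yaw) Ry(pitch) Rx(roll)).
In Python, from plant import get_obs, snapshot, calibration, sign_off, tcp_to_grasp gives the robot as it stands.
- The arm moves only by the shell command python3 -m jog 'ROWS' [OPENING] [FORCE]. ROWS is a JSON object whose one key "deltas" holds a list of rows, each an object with "linear": the shift along the tool's x, y, z in m, a list of three; "twist": the turn, a rotation vector about the tool's x, y, z in degrees, a list of three. In form: {"deltas": [{"linear": [x, y, z], "twist": [ax, ay, az]}, ...]}. A call has 1 to 12 rows; each row is the pose to reach, as a shift and turn from the pose commanded when the call began, along the tool's axes at that moment; what a row does not reach only later rows make up. A row lasts 1/10 s, in which the tool goes at most 50 mm and 8.59 degrees, less where a joint would pass 70% of its speed; a pose out of reach is approached as far as the arm can. A call with a gripper value outside its range is refused whole. OPENING is the opening, from -1 (shut) to 1 (fully open), set as the call begins (- or left out, the last holds). The fingers move at their own pace and stop on an object; FORCE is the grip in N (left out, the last holds). Time passes only in rows, so rows that repeat a pose let the fingers close. It gives the time, the measured TCP pose, the force, the opening and the grip force at its end, in the units of the state.
- get_obs(): the state, without advancing time (a new reading comes with each control period).
- snapshot(name): name is "side" or "top"; returns (picture, depth): 384x512x3 uint8, red, green, blue; 384x512 float32, m along the optical axis (not along the pixel's ray), 0 where there is no reading.
- calibration(name): a dict with "fx", "fy", "cx", "cy" (pixels), "dist" ([k1, k2, p1, p2, k3] as OpenCV has them; the pictures are not rectified), "extrinsics" (4x4, takes a point from camera to world coordinates). Camera axes: x right, y down, z forward; pixel columns grow to the right and rows downward; lengths in m; the calibration is good to about 2 mm. A picture is of the moment at which its call begins. calibration takes no time and is no camera call.
- sign_off(): hands the job in; it is judged then, once.
The state is a dict: "time": time; "qpos": joint angles; "qvel": joint speeds; "joint_efforts": joint torques, N m; "position": TCP position; "ee_rot": TCP orientation; "contact_force": force on the tool from outside, world axes, zero at the start; "ft_torque": the same for the moment, N m; "grip_width": finger opening in m; "grasp_force": force on a finger pad.
Only numpy, scipy, OpenCV 4.12 (cv2) and the standard library are available. Lean on these libraries where they do the work, as an engineer would, in place of code of your own. Each camera call takes 0.05 s, during which the arm holds its last target. There are 200 camera calls.

TASK

A freshly lidded sample tin is to be kept clamped while its lid seal takes: stand the middle-height aluminium tin (46 mm tall) upright in the ring on the press's pulled-out shuttle and let go, then push the shuttle by its upright post fully home under the press head. Then press the black mushroom knob on top of the head 18 mm down from its rest, with the gripper's fingers, and finish while still holding it there: the knob is spring-loaded and must not be let go. Leave all the other things on the bench where they are.

Things in the scene. Friction and masses are not known exactly. Their poses are not given: they have to be found in the camera images.
- tin: The sample tin to be clamped: plain aluminium cylinder, 54 mm in diameter, 46 mm tall with its lid, 0.08 to 0.17 kg, standing upright on the bench among two other tins; the middle one of the three in height. Origin at the centre of its underside, z up.
- tall_tin: Not to be used: tin of the same 54 mm diameter but 85 mm tall. Origin at the centre of its underside. The three tins stand at least 120 mm apart, centre to centre, and are shuffled among their places.
- flat_tin: Not to be used: wide flat tin, 70 mm in diameter, 22 mm tall. Origin at the centre of its underside.
- press: Grey C-shaped bench press, fixed. Origin on the bench under the axis of knob and foot; +x is the way the shuttle slides home, z up. Base 260 x 100 mm (x -155 to 105), 14 mm thick; 24 mm high guide rails at y +/-44 mm; column at x 55 to 105 mm; overhanging head x -28 to 57, y +/-30, z 100 to 135 mm. Its -x side is open.
- shuttle (a joint): Position of the aluminium shuttle along the press's x axis, m: 0 = fully home (at its stop, nest under the foot); grows as it is pulled out towards the press's -x, up to 0.13; starts 0.10 to 0.13. It runs stiffly (about 2 N friction) and stays where it is left.
- nest (a point): Centre of the ring on the shuttle, on the plate's surface where the tin's underside rests (22 mm above the bench). The plate is 78 mm wide and moves with joint shuttle. The ring is 8 mm high, 62 mm inside and 70 mm outside diameter. Axes as the press's.
- post (a point): Point on the axis of the shuttle's upright steel post, 15 mm below its top (52 mm above the bench). The post is 16 mm in diameter and 45 mm tall, from the shuttle plate (22 mm above the bench) up to 67 mm, and stands 100 mm from the nest on the press's -x side. Free all round: pinch it or push it.
- plunger (a joint): Downward travel of the spring-loaded knob, m: 0 = at rest (up), 0.024 = its hard stop. The return spring takes about 1.5 N to start and adds 0.2 N/mm; from about 12 mm on, with the tin under the foot, the foot's own spring adds about 2 N and then 0.6 N/mm, so that 18 mm takes about 11 N. Released, it springs back up.
- cap_top (a point): Centre of the flat top of the black mushroom knob (48 mm in diameter, 18 mm thick), 181 mm above the bench at rest, on the press's z axis; it goes down with the knob. It is pressed straight down.
- foot: Round rubber pressure foot under the press head, 36 mm in diameter, driven down by the knob through a spring of its own. Origin at the centre of its underside, 80 mm above the bench at rest, which is 12 mm above the lid of a tin standing in the nest.
- tape: Bystander: roll of tape, 90 mm in diameter, 24 mm high. Origin at the centre of its underside.
- jar: Bystander: amber jar, 60 mm in diameter, 90 mm tall. Origin at the centre of its underside.
- scoop: Bystander: steel spoon, 160 mm long, lying flat. Origin in the middle of its length, underneath.
- stapler: Bystander: stapler, 130 x 34 mm, 44 mm high. Origin at the centre of its underside.
- dish: Bystander: white dish, 90 mm in diameter, 30 mm high. Origin at the centre of its underside.
There are look-alikes about, which are no part of the job. Leave any orange, pink or purple look-alike of the tin alone.

How it is judged:
By the outcome, as a careful person would: the job done as asked, in the order asked, and still so for the second after the job is handed in, while the arm keeps its last pose, push and grip.
It also fails if it takes over 64 s, if anything falls off the work surface, if the arm or the gripper's body presses on something with over 40 N, if the wrist force passes 120 N, or if a joint passes its speed limit or range.

## Working session

There is one attempt and no reset: what is moved stays moved. The work goes in short steps, Python scripts to look and compute and a shell command to move; the robot and the scene stay as the last step left them, time stands still between calls to the robot, and variables do not carry over. Pictures are saved under pics/ and viewed, at most 10 in all, crops included, and the job is handed in when it is done.

```bash
mkdir -p pics; ls; python3 - <<'E'
from plant import *
import cv2,numpy as np
for n in("top","side"):
    p,d=snapshot(n); np.savez(f"/tmp/{n}0.npz",p=p,d=d)
    cv2.imwrite(f"pics/{n}0.png",cv2.cvtColor(p,cv2.COLOR_RGB2BGR))
    c=calibration(n); print({k:np.round(v,4).tolist() for k,v in c.items()})
o=get_obs();print(o,tcp_to_grasp)
E
```

```text
pics
{'fx': 420.3443, 'fy': 420.3443, 'cx': 253.0361, 'cy': 190.5287, 'dist': [-0.073, 0.0, 0.0, 0.0, 0.0], 'extrinsics': [[0.0052, -0.9893, 0.1456, 0.3692], [-0.9998, -0.0025, 0.0188, 0.0012], [-0.0182, -0.1457, -0.9892, 1.4931], [0.0, 0.0, 0.0, 1.0]]}
{'fx': 366.9279, 'fy': 366.9279, 'cx': 254.2408, 'cy': 189.3799, 'dist': [-0.0255, 0.0, 0.0, 0.0, 0.0], 'extrinsics': [[-0.8973, -0.2607, 0.3562, 0.1381], [-0.4414, 0.5351, -0.7203, 0.8143], [-0.0028, -0.8036, -0.5952, 0.8155], [0.0, 0.0, 0.0, 1.0]]}
{'time': 0.1, 'qpos': array([-7.08182563e+01,  1.38270872e+01,  2.19184766e-01,  7.65003878e+01,
        1.03472602e-03,  8.99992123e+01]), 'qvel': array([-0.03428409, -0.09971765,  0.23999781, -0.11262568, -0.01022079,
        0.01740119]), 'joint_efforts': array([-2.29443685e-04, -3.73138618e+01,  2.53009665e+01,  1.08427234e-02,
        3.38338918e-05, -5.71385456e-06]), 'position': array([ 0.16409898, -0.47169531,  0.23049392]), 'ee_rot': array([-1.79891710e+02, -1.03621287e-03,  1.91825295e+01]), 'contact_force': array([-0.08959588,  0.20354196, -0.51950602]), 'ft_torque': array([-0.0284332 , -0.0569397 ,  0.03813726]), 'grasp_force': 0.0, 'grip_width': 0.08549970418940016} -0.0187
```

View pics/top0.png

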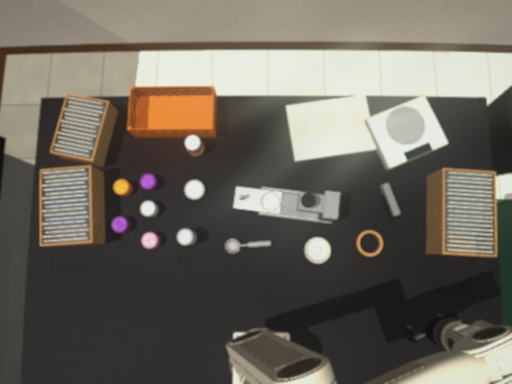

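View pics/side0.png

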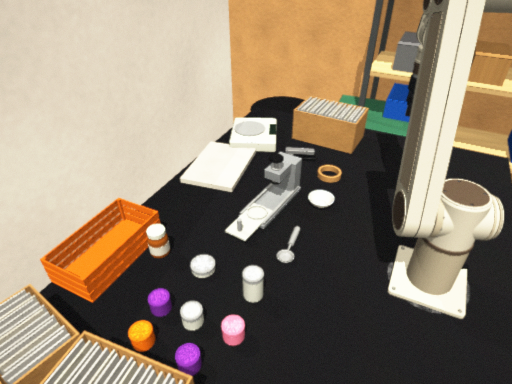

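Top view: the grey tins are at (149,208), (186,237) and (194,189). The side view shows (192,315) mid, (253,283) tall and (203,266) flat, so the middle-height one is at top (149,208). The look-alikes there are orange (121,187), purple (148,181) and (120,224), and pink (150,240). The press has its post near (243,196), ring (271,201) and knob (311,200). Next I measure these and enlarge a crop to confirm.

```bash
cat > h.py <<'E'
from plant import *
import cv2,numpy as np
def ray(n,uv):
    c=calibration(n);K=np.array([[c["fx"],0,c["cx"]],[0,c["fy"],c["cy"]],[0,0,1]])
    q=cv2.undistortPoints(np.float64(uv).reshape(-1,1,2),K,np.float64(c["dist"])).reshape(-1,2)
    E=np.array(c["extrinsics"]);r=np.c_[q,np.ones(len(q))]
    return E[:3,3],r@E[:3,:3].T
def onplane(n,uv,z):
    o,r=ray(n,uv);return o+r*((z-o[2])/r[:,2])[:,None]
def cloud(n,d):
    v,u=np.mgrid[:384,:512];o,r=ray(n,np.c_[u.ravel(),v.ravel()])
    return (o+r*d.reshape(-1,1)).reshape(384,512,3)
def proj(n,P):
    c=calibration(n);K=np.array([[c["fx"],0,c["cx"]],[0,c["fy"],c["cy"]],[0,0,1]]);E=np.linalg.inv(np.array(c["extrinsics"]))
    return cv2.projectPoints(np.float64(P).reshape(-1,1,3),cv2.Rodrigues(E[:3,:3])[0],E[:3,3],K,np.float64(c["dist"]))[0].reshape(-1,2)
E
python3 - <<'E'
from h import *
T=np.load("/tmp/top0.npz");p,d=T["p"],T["d"];C=cloud("top",d)
np.set_printoptions(precision=4,suppress=True)
for nm,(u,v),zt in(("A",(149,208),.046),("B",(186,237),.085),("C",(194,189),.022)):
    w=C[v-14:v+15,u-14:u+15];z=w[...,2]
    m=(abs(z-np.median(z[z>.012]))<.008)&(z>.012)
    n,l,s,c=cv2.connectedComponentsWithStats(m.astype(np.uint8)); i=1+np.argmax(s[1:,4])
    vv,uu=np.where(l==i); uv=np.c_[uu+u-14,vv+v-14]
    (cc,r)=cv2.minEnclosingCircle(uv.astype(np.float32))
    print(nm,"h",np.median(z[l==i]),"centroid",uv.mean(0),"circ",cc,r,"xy",onplane("top",uv.mean(0),zt),onplane("top",cc,zt), "proj side",proj("side",onplane("top",cc,zt)))
for v in range(180,226,3): print(v,(C[v,228:348:4,2]*1000).round().astype(int))
S=np.load("/tmp/side0.npz")["p"]
a=cv2.resize(p[170:230,225:350],None,fx=6,fy=6,interpolation=2)[:360,:750]
b=cv2.resize(p[170:260,105:215],(275,225),interpolation=2); c=cv2.resize(S[240:365,120:290],(425,312)[:2],interpolation=2)[:225]
c=cv2.resize(S[245:350,130:290],(343,225),interpolation=2)
cv=np.zeros((590,752,3),np.uint8);cv[:360,:750]=a;cv[362:587,:275]=b;cv[362:587,280:623]=c
cv2.imwrite("pics/c1.png",cv[...,::-1])
E
```

```text
A h 0.0452757364152826 centroid [147.634  208.1031] circ (147.71739196777344, 208.1521759033203) 7.9356255531311035 xy [[0.5193 0.3965 0.046 ]] [[0.5191 0.3962 0.046 ]] proj side [[190.8573 310.0252]]
B h 0.08478761749224495 centroid [185.     236.4393] circ (185.0833282470703, 236.5) 8.25178050994873 xy [[0.4204 0.2552 0.085 ]] [[0.4202 0.255  0.085 ]] proj side [[252.6237 273.0398]]
C h 0.0217913614899643 centroid [194.4837 189.2418] circ (194.4600067138672, 189.13999938964844) 9.967609405517578 xy [[0.5899 0.2373 0.022 ]] [[0.5902 0.2374 0.022 ]] proj side [[202.2622 263.1067]]
180 [-3  0 -2  7 -4 10 -3 -1 -3  3  5  2  2  3 -5 -3  3 -3  1 -1  0  4  5  0
 -3  5 -1 -3 -5  1]
183 [-1  2 -1 -1 -1 -2 -3 -4 -1 -1 -2  3  1 -6  5  1  6  6 -1  1  4  0  2 -3
 -2 -4  4  0  5  1]
186 [ 1  2 -2  3 -3  1  0  1 -3  8  0  1  2 -1  1  0  0  0 -1  0  1 -4 -1  1
  0  3 -4 -2  5  0]
189 [-1 -2 19 20 24 18 25 22 19 16 24 19 24 15 11  5  4  0 -3  5  0  2 -5 -2
 -7 -4  3  1  2  1]
192 [  1   0  19  24  24  20  18  26  23  20  33  28  22  22  11  19  25  22
 130 132   0   3  -5  -1 126 134 137 134   0   
[... 639 characters left out ...]
10 [ -3   4   2   5   1  -6  19  25  24  16  21  30  19  26  13  13  17  16
 126 136 138 136 133 137 132 135 133 128  -1   1]
213 [  2   4  -1   1   0   1   1   5  22  23  27  28  16  14  17  20  14  13
  14  16  19  15  16 115 134 135 139 132   3   0]
216 [ -1  -4   4  -3   2   0   6  -1   3  -1  -1  -5  12  17  20  21  25  20
  14  11  14  10  17  94 132 134 133 134  -3   1]
219 [  7  -2   3  -1  -2   4   0   1  -2   1   1  -3   3  -4   0  -2   6   3
  13  24  23  22  21  60  84  97 119 130  -3  -3]
222 [ 0  4 -1  2 -5  4  0  0 -3 -7 -2  3 -2  3 -5 -2  1  6  3 -3 -1  6  1 10
 12 17  3  4  2 -3]
225 [ 3 -3 -4  3  1 -6 -1 -4  4  1 -1  0  1  2  2 -2  6 -2 -4  4  0  3 -2  2
  2  2  0 -4 -2  7]
```

View pics/c1.png

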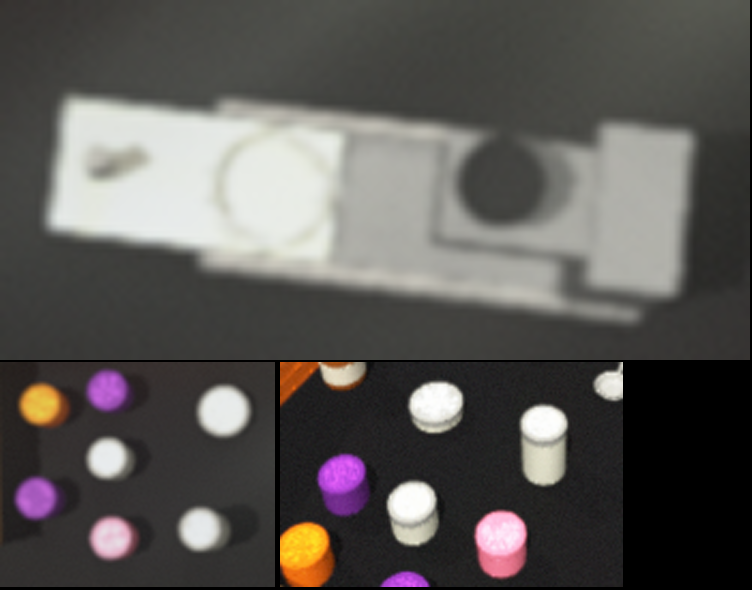

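The crop confirms it: the grey tin at top (149,208) / side (192,315) is middle-height (measured 45 mm). B measures 85 mm and C 22 mm. On the press, the post top is at about (241,197), ring (271,201) and knob (308,200). Now the press geometry.

```bash
python3 - <<'E'
from h import *
np.set_printoptions(precision=4,suppress=True)
T=np.load("/tmp/top0.npz");p,d=T["p"],T["d"];C=cloud("top",d);z=cv2.medianBlur(C[...,2].astype(np.float32),3)
g=cv2.cvtColor(p,cv2.COLOR_RGB2GRAY)
roi=np.zeros(g.shape,bool);roi[175:228,226:350]=1
def top(m,zt,nm):
    vv,uu=np.where(m&roi);uv=np.c_[uu,vv].astype(np.float32);c=uv.mean(0);print(nm,len(uv),c,cv2.minEnclosingCircle(uv),onplane("top",c,zt))
top((z>.163)|((g<75)&(z>.12)),.181,"knob dark|high"); top(z>.160,.181,"knob high")
P=C[(z>.04)&(z<.085)&roi&(np.arange(512)<255)];print("post pts",len(P),P.mean(0),P[:,2].max())
# plate: bright
m=((g>195)&roi).astype(np.uint8);m=cv2.morphologyEx(m,cv2.MORPH_CLOSE,np.ones((9,9)));n,l,s,c=cv2.connectedComponentsWithStats(m);i=1+np.argmax(s[1:,4])
ct=max(cv2.findContours((l==i).astype(np.uint8),0,2)[0],key=cv2.contourArea).reshape(-1,2)
w=onplane("top",ct,.022)[:,:2];r=cv2.minAreaRect(w.astype(np.float32));print("plate",r,cv2.boxPoints(r))
# head/column top
m=((z>.118)&roi);vv,uu=np.where(m);w=onplane("top",np.c_[uu,vv],.135)[:,:2];r=cv2.minAreaRect(w.astype(np.float32));print("head+col",r)
m=((z>.118)&roi&(np.arange(512)>325));vv,uu=np.where(m);w=onplane("top",np.c_[uu,vv],.135)[:,:2];r=cv2.minAreaRect(w.astype(np.float32));print("col",r)
# ring, post, knob in the side view
S=np.load("/tmp/side0.npz");D=cloud("side",S["d"])
q=proj("side",np.r_[onplane("top",[[241.2,197]],.067),onplane("top",[[270.8,201.3]],.03),onplane("top",[[308.3,200]],.181)]);print("side proj",q)
zs=D[...,2];xy=D[...,:2]
m=(zs>.16)&(zs<.2)&(np.linalg.norm(xy-onplane("top",[[308.3,200]],.181)[0,:2],axis=2)<.05)
vv,uu=np.where(m);print("side knob",m.sum(),D[m].mean(0),D[m].max(0),D[m].min(0))
gs=cv2.cvtColor(S["p"],7)
cv2.imwrite("pics/c2.png",np.hstack([cv2.resize(S["p"][145:245,220:310],(540,600),interpolation=2)])[...,::-1])
E
```

```text
knob dark|high 183 [307.541  199.8251] ((307.55712890625, 199.7857208251953), 7.6541666984558105) [[ 0.5333 -0.1453  0.181 ]]
knob high 183 [307.541  199.8251] ((307.55712890625, 199.7857208251953), 7.6541666984558105) [[ 0.5333 -0.1453  0.181 ]]
post pts 17 [0.56   0.0681 0.0646] 0.07312564397096577
plate ((0.5518710613250732, 0.01270025223493576), (0.16288422048091888, 0.08094847202301025), 83.03177642822266) [[ 0.5018 -0.0632]
 [ 0.5822 -0.0731]
 [ 0.6019  0.0886]
 [ 0.5216  0.0985]]
head+col ((0.5283834934234619, -0.183457612991333), (0.13399887084960938, 0.0914331004023552), 83.00446319580078)
col ((0.5225043892860413, -0.23141483962535858), (0.042461857199668884, 0.0915653258562088), 88.86199951171875)
side proj [[239.8622 219.662 ]
 [257.1944 210.6959]
 [276.138  156.7438]]
side knob 116 [ 0.5298 -0.1419  0.1806] [ 0.5536 -0.1227  0.1859] [ 0.5089 -0.171   0.1603]
```

View pics/c2.png

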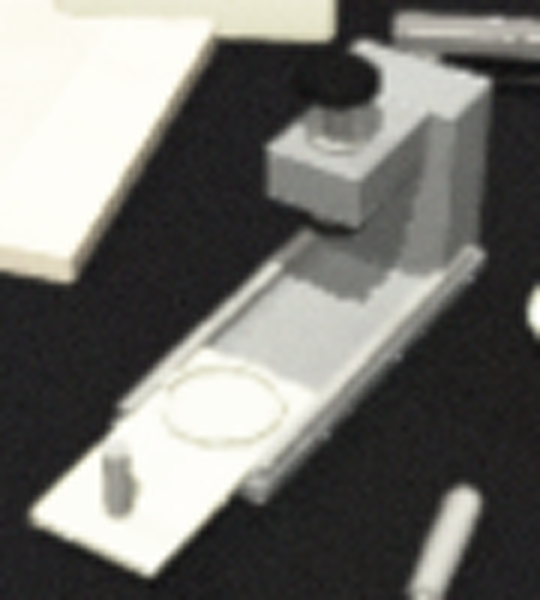

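The side crop is consistent: knob top at side (276,158), ring (257,212), post top (239,221). Now I cross-check both views and work out the first move.

```bash
cat >> h.py <<'E'
from scipy.spatial.transform import Rotation as Ro
def go(p,yaw):
    "shift/twist in tool axes from the measured pose to TCP p, tool down at yaw"
    o=get_obs();R=Ro.from_euler("xyz",o["ee_rot"],degrees=True)
    print("at",o["position"].round(4),o["ee_rot"].round(2),"lin",(R.inv().apply(np.array(p)-o["position"])).round(4),"twist",(R.inv()*Ro.from_euler("xyz",[180,0,yaw],degrees=True)).as_rotvec(degrees=True).round(2))
def tri(a,b):
    A=[];B=[]
    for n,uv in(("top",a),("side",b)):
        o,r=ray(n,[uv]);r=r[0]/np.linalg.norm(r[0]);M=np.eye(3)-np.outer(r,r);A.append(M);B.append(M@o)
    return np.linalg.lstsq(np.vstack(A),np.hstack(B),rcond=None)[0]
E
python3 - <<'E'
from h import *
np.set_printoptions(precision=4,suppress=True)
S=np.load("/tmp/side0.npz")["p"]
print("knob",tri((307.55,199.8),(276.3,158.3)),onplane("side",[[276.3,158.3]],.181))
print("ring",tri((270.8,201.3),(257.3,212.5)),onplane("top",[[270.8,201.3]],.03),onplane("side",[[257.3,212.5]],.03))
print("post",tri((241.2,197),(239.2,220)),onplane("top",[[241.2,197]],.067),onplane("side",[[239.2,220]],.067))
# tin top ellipse in side: bright part
hs=cv2.cvtColor(S,cv2.COLOR_RGB2HSV);m=((hs[...,1]<50)&(hs[...,2]>100)).astype(np.uint8)[290:335,170:215]
n,l,s,c=cv2.connectedComponentsWithStats(m);print(s[1:],c[1:])
i=1+np.argmax(s[1:,4]);ys,xs=np.where(l==i);print("side bbox px",xs.min()+170,xs.max()+170,ys.min()+290,ys.max()+290)
q=[.519+.027*np.cos(t) for t in np.linspace(0,6.28,40)];w=[.396+.027*np.sin(t) for t in np.linspace(0,6.28,40)]
Q=np.vstack([proj("side",np.c_[q,w,np.full(40,h)]) for h in(0,.046)]);print("pred",Q.min(0),Q.max(0))
go((.519,.396,.20),0)
E
```

```text
knob [ 0.5328 -0.1463  0.1759] [[ 0.5284 -0.139   0.181 ]]
ring [ 0.547  -0.0338  0.0218] [[ 0.5466 -0.0334  0.03  ]] [[ 0.5422 -0.0252  0.03  ]]
post [0.5577 0.0692 0.0654] [[0.5566 0.0687 0.067 ]] [[0.5577 0.071  0.067 ]]
[[ 10  10  24  31 576]] [[21.5868 24.9288]]
side bbox px 180 203 300 330
pred [179.7868 300.7803] [203.6366 330.5972]
at [ 0.1641 -0.4717  0.2305] [-179.89   -0.     19.18] lin [ 0.6203 -0.7028  0.0318] twist [-0.11  0.02 19.18]
```

```bash
python3 -m jog '{"deltas":[{"linear":[0.310,-0.351,0.0],"twist":[0,0,10]},{"linear":[0.310,-0.351,0.0],"twist":[0,0,10]},{"linear":[0.310,-0.351,0.0],"twist":[0,0,10]},{"linear":[0.310,-0.351,0.0],"twist":[0,0,10]},{"linear":[0.310,-0.351,0.0],"twist":[0,0,10]},{"linear":[0.310,-0.351,0.0],"twist":[0,0,10]},{"linear":[0.310,-0.351,0.0],"twist":[0,0,10]},{"linear":[0.310,-0.351,0.0],"twist":[0,0,10]},{"linear":[0.310,-0.351,0.0],"twist":[0,0,10]},{"linear":[0.310,-0.351,0.0],"twist":[0,0,10]},{"linear":[0.310,-0.351,0.0],"twist":[0,0,10]},{"linear":[0.310,-0.351,0.0],"twist":[0,0,10]}]}' 1; python3 -c "
from h import *
go((.519,.396,.15),0)"
```

```text
time: 1.3
position: [0.3413, -0.0388, 0.231]
ee_rot: [180.0, 0.1, 9.3]
contact_force: [1.5, 1.2, -1.2]
grip_width: 0.0853
grasp_force: 0.0
at [ 0.3413 -0.0388  0.231 ] [1.7999e+02 7.0000e-02 9.2700e+00] lin [ 0.2455 -0.4005  0.0806] twist [0.02 0.07 9.27]
```

```bash
python3 -m jog '{"deltas":[{"linear":[0.245,-0.400,0.08],"twist":[0,0,9.2]},{"linear":[0.245,-0.400,0.08],"twist":[0,0,9.2]},{"linear":[0.245,-0.400,0.08],"twist":[0,0,9.2]},{"linear":[0.245,-0.400,0.08],"twist":[0,0,9.2]},{"linear":[0.245,-0.400,0.08],"twist":[0,0,9.2]},{"linear":[0.245,-0.400,0.08],"twist":[0,0,9.2]},{"linear":[0.245,-0.400,0.08],"twist":[0,0,9.2]},{"linear":[0.245,-0.400,0.08],"twist":[0,0,9.2]},{"linear":[0.245,-0.400,0.08],"twist":[0,0,9.2]},{"linear":[0.245,-0.400,0.08],"twist":[0,0,9.2]},{"linear":[0.245,-0.400,0.08],"twist":[0,0,9.2]},{"linear":[0.245,-0.400,0.08],"twist":[0,0,9.2]}]}'; python3 -c "
from h import *
go((.519,.396,.014),0)"
```

```text
time: 2.5
position: [0.5025, 0.0462, 0.1665]
ee_rot: [-177.8, 0.1, 4.0]
contact_force: [0.2, 0.4, 0.8]
grip_width: 0.0854
grasp_force: 0.0
at [0.5025 0.0462 0.1665] [-1.7776e+02  8.0000e-02  3.9600e+00] lin [ 0.0408 -0.3416  0.1659] twist [-2.24  0.16  3.96]
```

```bash
python3 -c "
from h import *
o=get_obs();print(o['qpos'].round(2),o['qvel'].round(2),o['contact_force'])"
```

```text
[  3.9   16.54  -5.97  67.57   2.24 179.94] [ 0.8   8.27  7.72 -0.59  0.13  0.04] [0.20680764 0.39311425 0.83038817]
```

q6 hit its limit: yaw = q1 − q6 + 180. I'll use the half-turned grasp at yaw 180.

```bash
python3 -m jog '{"deltas":[{"linear":[0.04,-0.34,0.0],"twist":[0,0,-90]},{"linear":[0.04,-0.34,0.0],"twist":[0,0,-90]},{"linear":[0.04,-0.34,0.0],"twist":[0,0,-90]},{"linear":[0.04,-0.34,0.0],"twist":[0,0,-90]},{"linear":[0.04,-0.34,0.0],"twist":[0,0,-90]},{"linear":[0.04,-0.34,0.0],"twist":[0,0,-90]},{"linear":[0.04,-0.34,0.0],"twist":[0,0,-90]},{"linear":[0.04,-0.34,0.0],"twist":[0,0,-90]},{"linear":[0.04,-0.34,0.0],"twist":[0,0,-90]},{"linear":[0.04,-0.34,0.0],"twist":[0,0,-90]},{"linear":[0.04,-0.34,0.0],"twist":[0,0,-90]},{"linear":[0.04,-0.34,0.0],"twist":[0,0,-90]}]}'; python3 -c "
from h import *
go((.519,.396,.15),180)"
```

```text
time: 3.7
position: [0.5184, 0.3881, 0.1797]
ee_rot: [-179.9, -2.2, 94.0]
contact_force: [-1.0, -0.1, 0.5]
grip_width: 0.0854
grasp_force: 0.0
at [0.5184 0.3881 0.1797] [-179.91   -2.24   93.97] lin [0.0067 0.0012 0.03  ] twist [  1.61  -1.87 -86.02]
```

```bash
python3 -m jog '{"deltas":[{"linear":[0.0067,0.0012,0.03],"twist":[1.61,-1.87,-86]},{"linear":[0.0067,0.0012,0.03],"twist":[1.61,-1.87,-86]},{"linear":[0.0067,0.0012,0.03],"twist":[1.61,-1.87,-86]},{"linear":[0.0067,0.0012,0.03],"twist":[1.61,-1.87,-86]},{"linear":[0.0067,0.0012,0.03],"twist":[1.61,-1.87,-86]},{"linear":[0.0067,0.0012,0.03],"twist":[1.61,-1.87,-86]},{"linear":[0.0067,0.0012,0.03],"twist":[1.61,-1.87,-86]},{"linear":[0.0067,0.0012,0.03],"twist":[1.61,-1.87,-86]},{"linear":[0.0067,0.0012,0.03],"twist":[1.61,-1.87,-86]},{"linear":[0.0067,0.0012,0.03],"twist":[1.61,-1.87,-86]},{"linear":[0.0067,0.0012,0.03],"twist":[1.61,-1.87,-86]},{"linear":[0.0067,0.0012,0.03],"twist":[1.61,-1.87,-86]}]}'; python3 -c "
from h import *
print(get_obs()['qpos'].round(1))
go((.519,.396,.014),180)"
```

```text
time: 4.9
position: [0.5191, 0.3957, 0.1501]
ee_rot: [180.0, 0.0, 179.7]
contact_force: [-0.7, 0.4, -0.2]
grip_width: 0.0853
grasp_force: 0.0
[37.3 33.6 18.2 74.6 -0.  37.6]
at [0.5191 0.3957 0.1501] [1.8000e+02 1.0000e-02 1.7974e+02] lin [1.000e-04 2.000e-04 1.361e-01] twist [ 0.    0.01 -0.26]
```

```bash
python3 -m jog '{"deltas":[{"linear":[0,0,0.03],"twist":[0,0,0]},{"linear":[0,0,0.06],"twist":[0,0,0]},{"linear":[0,0,0.08],"twist":[0,0,0]},{"linear":[0,0,0.1],"twist":[0,0,0]},{"linear":[0,0,0.115],"twist":[0,0,0]},{"linear":[0,0,0.128],"twist":[0,0,0]},{"linear":[0,0,0.136],"twist":[0,0,0]},{"linear":[0,0,0.136],"twist":[0,0,0]},{"linear":[0,0,0.136],"twist":[0,0,0]}]}' 1
python3 -m jog '{"deltas":[{"linear":[0,0,0],"twist":[0,0,0]},{"linear":[0,0,0],"twist":[0,0,0]},{"linear":[0,0,0],"twist":[0,0,0]},{"linear":[0,0,0],"twist":[0,0,0]},{"linear":[0,0,0],"twist":[0,0,0]},{"linear":[0,0,0],"twist":[0,0,0]},{"linear":[0,0,0],"twist":[0,0,0]},{"linear":[0,0,0],"twist":[0,0,0]}]}' -1 40
```

```text
time: 5.8
position: [0.5195, 0.396, 0.0147]
ee_rot: [180.0, 0.0, 179.9]
contact_force: [-0.7, -0.8, -0.5]
grip_width: 0.0855
grasp_force: 0.0
time: 6.6
position: [0.5199, 0.3963, 0.0154]
ee_rot: [179.9, 0.1, 180.0]
contact_force: [0.1, 0.1, 5.5]
grip_width: 0.0532
grasp_force: 42.7
```

```bash
python3 -m jog '{"deltas":[{"linear":[0,0,-0.03],"twist":[0,0,0]},{"linear":[0,0,-0.07],"twist":[0,0,0]},{"linear":[0,0,-0.11],"twist":[0,0,0]},{"linear":[0,0,-0.125],"twist":[0,0,0]}]}'
python3 -c "
from h import *
go((.547,-.033,.14),180)"
```

```text
time: 7.0
position: [0.5207, 0.3968, 0.1436]
ee_rot: [179.8, 0.3, 180.0]
contact_force: [0.8, 0.1, -0.6]
grip_width: 0.0529
grasp_force: 42.4
at [0.5207 0.3968 0.1436] [179.78   0.3  179.96] lin [-0.0266 -0.4298  0.0021] twist [ 0.22  0.3  -0.04]
```

```bash
python3 -m jog '{"deltas":[{"linear":[-0.002,-0.03,0],"twist":[0,0,0]},{"linear":[-0.004,-0.07,0],"twist":[0,0,0]},{"linear":[-0.007,-0.11,0],"twist":[0,0,0]},{"linear":[-0.009,-0.15,0],"twist":[0,0,0]},{"linear":[-0.012,-0.19,0],"twist":[0,0,0]},{"linear":[-0.014,-0.23,0],"twist":[0,0,0]},{"linear":[-0.017,-0.27,0],"twist":[0,0,0]},{"linear":[-0.019,-0.31,0],"twist":[0,0,0]},{"linear":[-0.022,-0.35,0],"twist":[0,0,0]},{"linear":[-0.024,-0.39,0],"twist":[0,0,0]},{"linear":[-0.026,-0.42,0],"twist":[0,0,0]},{"linear":[-0.026,-0.43,0],"twist":[0,0,0]}]}'
python3 -m jog '{"deltas":[{"linear":[0,0,0.04],"twist":[0,0,0]},{"linear":[0,0,0.05],"twist":[0,0,0]},{"linear":[0,0,0.05],"twist":[0,0,0]},{"linear":[0,0,0.05],"twist":[0,0,0]}]}'
python3 - <<'E'
from h import *
go((.547,-.033,.037),180)
p,d=snapshot("side");t,_=snapshot("top");np.savez("/tmp/1.npz",p=p,t=t)
cv2.imwrite("pics/c3.png",np.hstack([cv2.resize(p[130:250,200:300],(480,576),interpolation=2),cv2.resize(t[160:240,220:270],(300,576))])[...,::-1])
E
```

```text
time: 8.2
position: [0.5443, -0.0373, 0.1385]
ee_rot: [-180.0, -0.1, 179.7]
contact_force: [0.2, 0.5, -0.6]
grip_width: 0.0527
grasp_force: 42.5
time: 8.6
position: [0.5449, -0.0335, 0.0895]
ee_rot: [180.0, -0.0, -180.0]
contact_force: [0.3, 0.5, -0.5]
grip_width: 0.0525
grasp_force: 42.5
at [ 0.5449 -0.0335  0.0895] [ 1.7999e+02 -1.0000e-02 -1.7996e+02] lin [-0.0021  0.0005  0.0525] twist [ 0.01 -0.01  0.04]
```

View pics/c3.png

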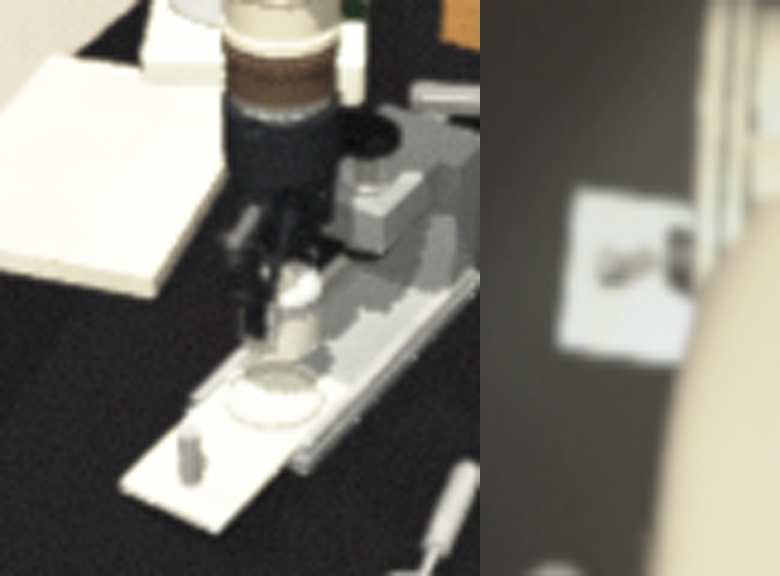

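Side crop: the tin hangs upright in the fingers above the ring (crop tin right edge x≈320, ring centre ≈(275,395)). The top view is blocked by the arm. I check the tin against its prediction.

```bash
python3 - <<'E'
from h import *
np.set_printoptions(precision=2,suppress=True)
a=np.linspace(0,6.28,60)
def circ(c,r,z): return np.c_[c[0]+r*np.cos(a),c[1]+r*np.sin(a),np.full(60,z)]
S=lambda q:np.array([(q.min(0)-[200,130])*4.8,(q.max(0)-[200,130])*4.8]).ravel()
print("tin pred crop bbox",S(np.vstack([proj("side",circ((.5449,-.0335),.027,z)) for z in(.074,.12)])))
for nm,c in(("ring@top",(.5466,-.0334)),("ring@side",(.5422,-.0252))): print(nm,S(proj("side",circ(c,.035,.03))))
p=np.load("/tmp/1.npz")["p"];g=cv2.cvtColor(p,7)
for v in (195,198,201,204):print(v,g[v,248:272])
for u in (260,262,264):print(u,g[180:212,u])
q=np.load("/tmp/side0.npz")["p"];gg=cv2.cvtColor(q,7)
for v in (208,212,216):print("ringrow",v,gg[v,240:276])
for u in (254,257,260):print("ringcol",u,gg[200:226,u])
E
```

```text
tin pred crop bbox [236.53 260.09 317.78 363.28]
ring@top [224.19 355.81 324.85 420.47]
ring@side [224.45 364.07 325.72 429.52]
195 [ 38  50  61  33  27  25  34  98 161 144 144 166 163 158 158 159 174 152
 142 133 129 132 128 129]
198 [ 39  48  63  38  39  33  36  83 144 157 190 218 218 216 211 201 189 170
 144 131 129 128 127 138]
201 [ 38  48  98 146 145 137 136 150 177 189 223 227 221 216 209 199 183 175
 154 159 198 211 214 215]
204 [189 226 221 203 198 186 197 217 220 217 218 218 219 210 177 149 133 130
 129 126 137 170 209 212]
260 [ 26  32  26  37  87 144 182 199 199 205 231 253 253 230 169 163 178 214
 218 222 223 221 224 223 219 177 163 168 196 199 200 221]
262 [ 23  28  27  30  75 138 166 191 236 245 253 249 242 216 163 158 180 210
 211 211 212 209 206 200 177 155 179 165 173 194 199 225]
264 [ 29  43  59  36  46  99 186 239 253 253 250 239 210 143 142 174 188 186
 189 186 184 183 183 161 133 134 153 179 164 169 196 228]
ringrow 208 [ 36  38  53 105 176 218 223 233 239 216 222 240 248 249 250 251 251 252
 251 251 251 249 242 228 229 245 242 235 228 220 210 206 205 204 210 220]
ringrow 212 [166 212 209 220 246 252 251 251 250 251 252 252 252 252 252 252 252 252
 252 252 252 252 252 252 252 251 246 231 248 251 249 240 228 208 168 136]
ringrow 216 [251 252 252 253 253 253 252 249 233 238 248 249 251 252 252 252 252 252
 252 253 252 251 249 246 231 219 235 240 231 209 166 133 137 139 107  67]
ringcol 254 [206 167 164 238 251 249 224 236 250 252 252 252 252 252 252 252 252 250
 229 230 252 253 253 253 253 254]
ringcol 257 [159 191 196 206 233 246 231 245 252 252 252 252 252 252 252 252 252 248
 231 232 249 252 253 253 252 252]
ringcol 260 [196 206 209 211 223 240 227 235 251 252 252 252 252 252 252 252 252 250
 222 237 250 252 251 245 199 151]
```

The tin sits where predicted, and the ring position from the top view agrees with the side view once wall heights are considered. Shift 2 mm in x and lower.

```bash
python3 -m jog '{"deltas":[{"linear":[-0.0022,0,0.0],"twist":[0,0,0]},{"linear":[-0.0022,0,0.015],"twist":[0,0,0]},{"linear":[-0.0022,0,0.03],"twist":[0,0,0]},{"linear":[-0.0022,0,0.038],"twist":[0,0,0]},{"linear":[-0.0022,0,0.043],"twist":[0,0,0]},{"linear":[-0.0022,0,0.047],"twist":[0,0,0]},{"linear":[-0.0022,0,0.05],"twist":[0,0,0]},{"linear":[-0.0022,0,0.051],"twist":[0,0,0]},{"linear":[-0.0022,0,0.051],"twist":[0,0,0]}]}'
```

```text
time: 9.6
position: [0.5495, -0.0342, 0.0439]
ee_rot: [-180.0, 0.4, 180.0]
contact_force: [-7.5, 2.7, 26.0]
grip_width: 0.053
grasp_force: 47.0
```

It rests on the ring rim: the lagging measurement made me overshoot in x. Lift and re-look.

```bash
python3 -m jog '{"deltas":[{"linear":[0,0,-0.01],"twist":[0,0,0]},{"linear":[0,0,-0.02],"twist":[0,0,0]},{"linear":[0.0028,0,-0.02],"twist":[0,0,0]},{"linear":[0.0028,0,-0.02],"twist":[0,0,0]},{"linear":[0.0028,0,-0.02],"twist":[0,0,0]},{"linear":[0.0028,0,-0.02],"twist":[0,0,0]}]}'
python3 - <<'E'
from h import *
np.set_printoptions(precision=2,suppress=True)
p,d=snapshot("side");o=get_obs();x,y,z=o["position"];print(o["position"],o["ee_rot"],o["contact_force"])
cv2.imwrite("pics/c4.png",cv2.resize(p[170:230,225:295],(700,600),interpolation=2)[...,::-1])
a=np.linspace(0,6.28,80)
def circ(c,r,z): return np.c_[c[0]+r*np.cos(a),c[1]+r*np.sin(a),np.full(80,z)]
S=lambda q:np.array([(q.min(0)-[225,170])*10,(q.max(0)-[225,170])*10]).ravel()
print("tin top",S(proj("side",circ((x-.0007,y),.027,z+.0306))),"bot",S(proj("side",circ((x-.0007,y),.027,z-.0154))))
for nm,c in(("ring",(.5466,-.0334)),): print(nm,"outer .026",S(proj("side",circ(c,.035,.026))),"inner",S(proj("side",circ(c,.031,.026))))
E
```

```text
time: 10.2
position: [0.5437, -0.0343, 0.0573]
ee_rot: [180.0, -0.1, 180.0]
contact_force: [-0.7, 1.0, -0.8]
grip_width: 0.0531
grasp_force: 43.8
[ 0.54 -0.03  0.06] [179.99  -0.06 179.96] [ 0.75  0.95 -0.98]
tin top [249.79 220.58 416.53 322.61] bot [251.15 329.57 414.12 433.21]
ring outer .026 [217.13 350.32 426.66 485.21] inner [229.11 357.7  414.68 477.17]
```

View pics/c4.png

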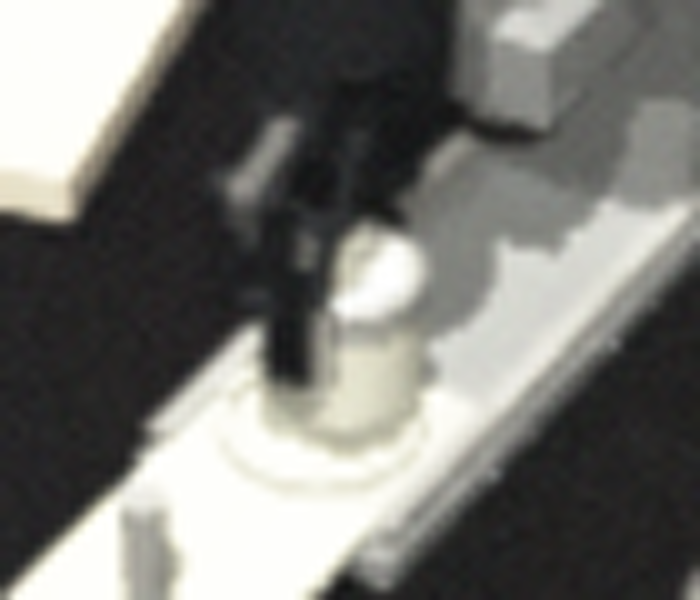

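The crop shows the tin over the ring, hanging a bit right of and lower than predicted (bottom at crop y≈447, ring near line at 485). I'll measure its silhouette from the difference to the first picture.

```bash
cat > sil.py <<'E'
from h import *
from scipy.optimize import least_squares
np.set_printoptions(precision=4,suppress=True,linewidth=200)
q=np.load("/tmp/side0.npz")["p"].astype(int)
P=np.mean([snapshot("side")[0].astype(float) for _ in range(6)],0)
o=get_obs();x,y,z=o["position"];print(o["position"])
D=np.abs(P-q).max(2)
for v in range(192,218): print(v,D[v,246:272].round().astype(int))
print("pred tin px");a=np.linspace(0,6.28,80)
for zz in(z+.0306,z-.0154):
    Q=proj("side",np.c_[x-.0007+.027*np.cos(a),y+.027*np.sin(a),np.full(80,zz)]);print(Q.min(0),Q.max(0))
G=P.mean(2)
for v in range(192,216,2): print("G",v,G[v,246:272].round().astype(int))
E
python3 sil.py
```

```text
[ 0.5442 -0.0343  0.058 ]
192 [  1  10  31  31  22   1   4   4  11  26  20  19  15   3  21  49 103 113  82  61  62  76  79  73  71  55]
193 [ 4  7 11 20 20  6  7  3 24 50 32 16  8 20 41 41 18 23 21 33 64 78 82 80 76 76]
194 [ 2  4 12 13 20  4  4  5 44 88 46  9 34 33 31 10 62 68 59 26 28 66 79 77 78 78]
195 [  3   4   3   4  14   2   3   1  32  57   9  79 101  50   3  53  60  59  60  47   8  46  73  77  79  76]
196 [  4   2   6   6   4   2   4   4  14  11  73 142 104   9  56  54  54  66  58  42  19  40  71  79  78  80]
197 [  2   1   9   7   5   2   6   8  33  88 147 152  63  46  52  47  59  57  48  32  14  50  78  77  76  80]
198 [  4   2   6   6  10   2  12  54 116 162 158 103   8  48  32  41  51  45  41  27   8  70  77  78  78  77]
199 [  2   4   9  24  22  12  48 136 190 173 121  59   7  44  47  49  48  34  28  11  36  86  80  76  76  76]
200 [  9   1   2   9   5  46 124 187 177 130  73  56  13  56  52  49  27  20   4  46  74  85  78  78  76  69]
201 [  4   5   2   5  41 118 183 180 138  85  65  52  28  26  24  19   5  28  53  68  80  80  78  76  73  67]
202 [  6   6   3   5  50 1
[... 2287 characters left out ...]
144 134 129 130 136 152 172]
G 204 [ 55 112 188 224 202  99  37  30  29  50 103 145 150 183 189 189 189 198 194 180 161 162 203 210 212 210]
G 206 [187 228 229 219 194 111  44  31  32  50 104 152 174 214 219 217 212 204 194 179 157 140 168 209 213 212]
G 208 [227 236 242 221 200 149 119 102  78  89 133 167 189 219 220 218 212 203 192 176 165 171 202 222 220 214]
G 210 [247 247 233 249 245 200 174 155 151 156 164 190 219 222 221 217 211 203 190 173 168 228 251 250 248 244]
G 212 [248 251 251 249 238 220 199 195 190 183 193 202 209 207 199 187 174 179 180 204 230 230 248 249 247 238]
G 214 [250 237 249 251 253 253 252 252 248 228 217 202 180 178 179 189 206 209 225 242 237 242 246 238 225 206]
```

The silhouette matches the prediction to under 1 px. The contact force (−x, +y) says the ring lies at smaller x and larger y, so I shift to (0.544,−0.031) and probe gently.

```bash
python3 -m jog '{"deltas":[{"linear":[0,0.003,0.0],"twist":[0,0,0]},{"linear":[0,0.003,0.008],"twist":[0,0,0]},{"linear":[0,0.003,0.012],"twist":[0,0,0]},{"linear":[0,0.003,0.014],"twist":[0,0,0]},{"linear":[0,0.003,0.0165],"twist":[0,0,0]},{"linear":[0,0.003,0.0165],"twist":[0,0,0]}]}'
```

```text
time: 11.15
position: [0.5451, -0.0313, 0.043]
ee_rot: [-180.0, 0.1, 180.0]
contact_force: [-1.2, 0.3, 7.8]
grip_width: 0.0533
grasp_force: 44.9
```

```bash
python3 -c "
from h import *
o=get_obs();print(o['contact_force'].round(2),o['ft_torque'].round(3),o['position'].round(4))"
```

```text
[-1.2   0.29  7.77] [-0.01   0.559 -0.002] [ 0.5451 -0.0313  0.043 ]
```

```bash
python3 -m jog '{"deltas":[{"linear":[0,0,-0.006],"twist":[0,0,0]},{"linear":[-0.003,0,-0.006],"twist":[0,0,0]},{"linear":[-0.003,0,-0.003],"twist":[0,0,0]},{"linear":[-0.003,0,-0.001],"twist":[0,0,0]},{"linear":[-0.003,0,0],"twist":[0,0,0]},{"linear":[-0.003,0,0],"twist":[0,0,0]}]}'; python3 -c "
from h import *
o=get_obs();print(o['contact_force'].round(2),o['ft_torque'].round(3),o['position'].round(4))"
```

```text
time: 11.75
position: [0.5474, -0.031, 0.0412]
ee_rot: [180.0, 0.0, 180.0]
contact_force: [1.3, 1.9, -3.5]
grip_width: 0.0528
grasp_force: 43.8
[ 1.3   1.85 -3.53] [ 0.33  -0.372  0.024] [ 0.5474 -0.031   0.0412]
```

```bash
python3 -m jog '{"deltas":[{"linear":[0,0,0.002],"twist":[0,0,0]},{"linear":[0,0,0.003],"twist":[0,0,0]},{"linear":[0,0,0.0045],"twist":[0,0,0]},{"linear":[0,0,0.0045],"twist":[0,0,0]}]}'; python3 -c "
from h import *
o=get_obs();print(o['contact_force'].round(2),o['ft_torque'].round(3),o['position'].round(4))
p,d=snapshot('side')
cv2.imwrite('pics/c5.png',cv2.resize(p[170:230,225:295],(700,600),interpolation=2)[...,::-1])"
```

```text
time: 12.15
position: [0.5474, -0.0311, 0.0377]
ee_rot: [180.0, 0.0, 180.0]
contact_force: [0.6, 1.0, 3.7]
grip_width: 0.0534
grasp_force: 44.5
[0.57 0.98 3.66] [ 0.472 -0.056 -0.029] [ 0.5474 -0.0311  0.0377]
```

View pics/c5.png

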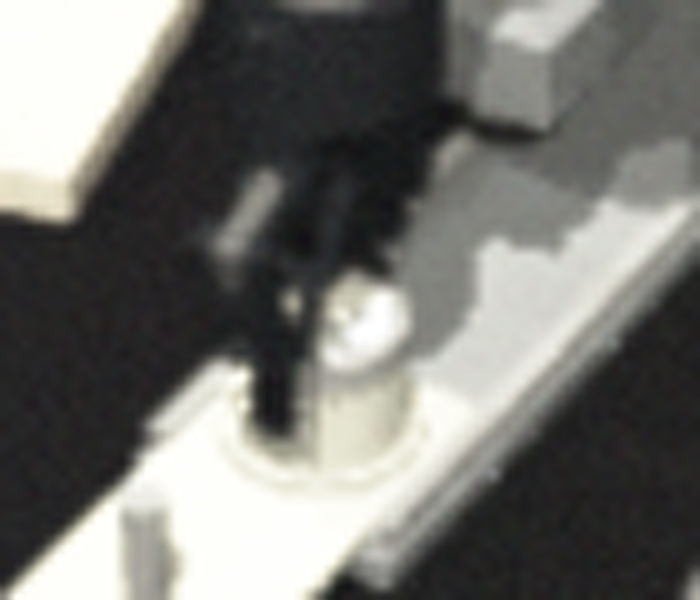

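The tin's foot is inside the ring (tin bottom crop ≈(345,465), ring near line 485) and the height 0.0377 matches being seated on the plate. Release and lift.

```bash
python3 -m jog '{"deltas":[{"linear":[0,0,0],"twist":[0,0,0]},{"linear":[0,0,0],"twist":[0,0,0]},{"linear":[0,0,0],"twist":[0,0,0]},{"linear":[0,0,0],"twist":[0,0,0]},{"linear":[0,0,0],"twist":[0,0,0]},{"linear":[0,0,0],"twist":[0,0,0]},{"linear":[0,0,-0.01],"twist":[0,0,0]},{"linear":[0,0,-0.03],"twist":[0,0,0]},{"linear":[0,0,-0.06],"twist":[0,0,0]},{"linear":[0,0,-0.09],"twist":[0,0,0]},{"linear":[0,0,-0.11],"twist":[0,0,0]},{"linear":[0,0,-0.11],"twist":[0,0,0]}]}' 1
python3 - <<'E'
from h import *
p,d=snapshot('side');t,_=snapshot('top')
cv2.imwrite('pics/c6.png',np.hstack([cv2.resize(p[130:230,220:300],(480,600),interpolation=2),cv2.resize(t[170:230,225:255],(300,600),interpolation=2)])[...,::-1])
C=cloud("side",d);m=(np.linalg.norm(C[...,:2]-[.547,-.032],axis=2)<.04)&(C[...,2]>.055)&(C[...,2]<.085)
print(m.sum(),np.median(C[m],0),C[m].std(0))
Ct=cloud("top",_);g=(Ct[...,2]>.045)&(Ct[...,2]<.085)&(abs(Ct[...,0]-.557)<.04)&(abs(Ct[...,1]-.07)<.04);vv,uu=np.where(g);print("post",g.sum(),onplane("top",[[uu.mean(),vv.mean()]],.067))
go((.56,.14,.15),90)
E
```

```text
time: 13.4
position: [0.5499, -0.0315, 0.1515]
ee_rot: [-180.0, 0.5, 180.0]
contact_force: [0.7, -0.6, 0.6]
grip_width: 0.0855
grasp_force: 0.0
191 [ 0.54128542 -0.02601574  0.06860677] [0.01442777 0.0152324  0.00393398]
post 20 [[0.55975575 0.06840157 0.067     ]]
at [ 0.5475 -0.0313  0.1478] [-1.8000e+02  1.0000e-01  1.7996e+02] lin [-0.0124  0.1713 -0.0022] twist [7.000e-02 8.000e-02 8.996e+01]
```

View pics/c6.png

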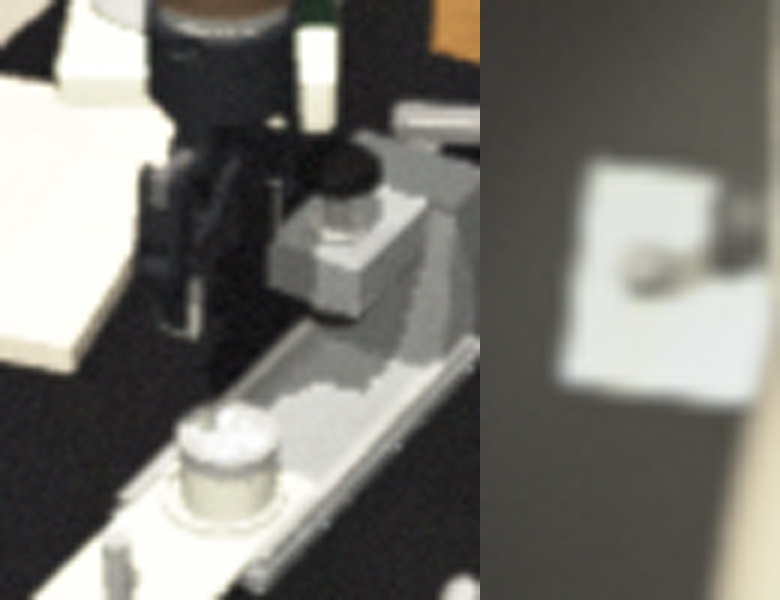

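The tin stands upright in the ring (lid at 69 mm, crop (228,435)) and the post is at (0.558,0.0685). Next: shut the fingers, go behind the post with yaw 173, descend.

```bash
python3 -m jog '{"deltas":[{"linear":[-0.004,0.04,0],"twist":[0,0,7]},{"linear":[-0.009,0.085,0],"twist":[0,0,7]},{"linear":[-0.014,0.13,0],"twist":[0,0,7]},{"linear":[-0.0155,0.145,0],"twist":[0,0,7]},{"linear":[-0.0155,0.145,0],"twist":[0,0,7]},{"linear":[-0.0155,0.145,0.03],"twist":[0,0,7]},{"linear":[-0.0155,0.145,0.06],"twist":[0,0,7]},{"linear":[-0.0155,0.145,0.09],"twist":[0,0,7]},{"linear":[-0.0155,0.145,0.11],"twist":[0,0,7]},{"linear":[-0.0155,0.145,0.11],"twist":[0,0,7]},{"linear":[-0.0155,0.145,0.11],"twist":[0,0,7]}]}' -1 40
python3 -c "
from h import *
u=np.array([-.1219,-.9925]);n=np.array([.5333,-.1453])-u*.1225
print('final tcp',n);go((*n,.038),173)"
```

```text
time: 14.6
position: [0.5623, 0.1124, 0.0368]
ee_rot: [-179.9, -0.1, 172.9]
contact_force: [-0.1, -0.3, 0.6]
grip_width: -0.0
grasp_force: 0.0
final tcp [ 0.54823275 -0.02371875]
at [0.5623 0.1124 0.0368] [-1.7995e+02 -9.0000e-02  1.7288e+02] lin [-0.0029 -0.1368 -0.0011] twist [-0.05 -0.09 -0.12]
```

```bash
python3 -m jog '{"deltas":[{"linear":[-0.002,-0.01,0],"twist":[0,0,0]},{"linear":[-0.003,-0.018,0],"twist":[0,0,0]},{"linear":[-0.003,-0.026,0],"twist":[0,0,0]},{"linear":[-0.003,-0.036,0],"twist":[0,0,0]},{"linear":[-0.003,-0.046,0],"twist":[0,0,0]},{"linear":[-0.003,-0.056,0],"twist":[0,0,0]},{"linear":[-0.003,-0.066,0],"twist":[0,0,0]},{"linear":[-0.003,-0.076,0],"twist":[0,0,0]},{"linear":[-0.003,-0.086,0],"twist":[0,0,0]},{"linear":[-0.003,-0.096,0],"twist":[0,0,0]},{"linear":[-0.003,-0.106,0],"twist":[0,0,0]},{"linear":[-0.003,-0.116,0],"twist":[0,0,0]}]}'
```

```text
time: 15.8
position: [0.5515, -0.0026, 0.0371]
ee_rot: [180.0, 0.0, 173.0]
contact_force: [2.9, 2.8, 1.1]
grip_width: 0.0001
grasp_force: 1.3
```

```bash
python3 -m jog '{"deltas":[{"linear":[0,-0.006,0],"twist":[0,0,0]},{"linear":[0,-0.011,0],"twist":[0,0,0]},{"linear":[0,-0.015,0],"twist":[0,0,0]},{"linear":[0,-0.018,0],"twist":[0,0,0]},{"linear":[0,-0.020,0],"twist":[0,0,0]},{"linear":[0,-0.020,0],"twist":[0,0,0]}]}'; python3 -c "
from h import *
go((.54823,-.02372,.038),173)"
```

```text
time: 16.4
position: [0.5488, -0.022, 0.0369]
ee_rot: [-180.0, -0.0, 173.0]
contact_force: [0.7, 1.3, 0.3]
grip_width: 0.0
grasp_force: 0.3
at [ 0.5488 -0.022   0.0369] [-1.7996e+02 -3.0000e-02  1.7295e+02] lin [ 0.0004 -0.0018 -0.0011] twist [-0.04 -0.03 -0.05]
```

```bash
python3 -m jog '{"deltas":[{"linear":[0,-0.002,0],"twist":[0,0,0]},{"linear":[0,-0.004,0],"twist":[0,0,0]},{"linear":[0,-0.005,0],"twist":[0,0,0]},{"linear":[0,-0.005,0],"twist":[0,0,0]}]}'
```

```text
time: 16.8
position: [0.5482, -0.0265, 0.037]
ee_rot: [180.0, -0.0, 173.0]
contact_force: [-0.3, 2.0, 0.5]
grip_width: -0.0
grasp_force: 1.2
```

```bash
python3 -m jog '{"deltas":[{"linear":[0,-0.002,0],"twist":[0,0,0]},{"linear":[0,-0.003,0],"twist":[0,0,0]},{"linear":[0,-0.003,0],"twist":[0,0,0]}]}'
```

```text
time: 17.1
position: [0.5482, -0.0266, 0.0371]
ee_rot: [179.6, -0.0, 173.1]
contact_force: [0.5, 10.5, -0.2]
grip_width: 0.0001
grasp_force: 5.1
```

The shuttle stopped dead at 10 N, so it is home. Back off, rise, and go above the knob.

```bash
python3 -m jog '{"deltas":[{"linear":[0,0.01,0],"twist":[0,0,0]},{"linear":[0,0.025,0],"twist":[0,0,0]},{"linear":[0,0.03,-0.03],"twist":[0,0,0]},{"linear":[0,0.03,-0.07],"twist":[0,0,0]},{"linear":[0,0.03,-0.11],"twist":[0,0,0]},{"linear":[0,0.03,-0.15],"twist":[0,0,0]},{"linear":[0,0.03,-0.18],"twist":[0,0,0]},{"linear":[0,0.03,-0.19],"twist":[0,0,0]},{"linear":[0,0.03,-0.19],"twist":[0,0,0]}]}'
python3 - <<'E'
from h import *
p,d=snapshot('side');t,dt=snapshot('top')
cv2.imwrite('pics/c7.png',np.hstack([cv2.resize(p[130:230,220:310],(540,600),interpolation=2),cv2.resize(t[180:220,295:315],(250,600),interpolation=2)])[...,::-1])
C=cloud("top",dt)
m=(C[...,2]>.16)&(C[...,2]<.2)&(abs(C[...,0]-.533)<.04)&(abs(C[...,1]+.145)<.04);vv,uu=np.where(m);print(m.sum(),onplane("top",[[uu.mean(),vv.mean()]],.181),np.median(C[m],0))
go((.533,-.1455,.20),173)
E
```

```text
time: 18.0
position: [0.5528, 0.0004, 0.2286]
ee_rot: [-180.0, 0.2, 173.0]
contact_force: [-0.2, 0.6, -0.5]
grip_width: 0.0001
grasp_force: 0.0
184 [[ 0.53305062 -0.1453202   0.181     ]] [ 0.5327098  -0.1461653   0.18072683]
at [5.511e-01 3.000e-04 2.255e-01] [-1.7997e+02 -1.3000e-01  1.7297e+02] lin [ 0.     -0.1469  0.0256] twist [-0.03 -0.13 -0.03]
```

View pics/c7.png

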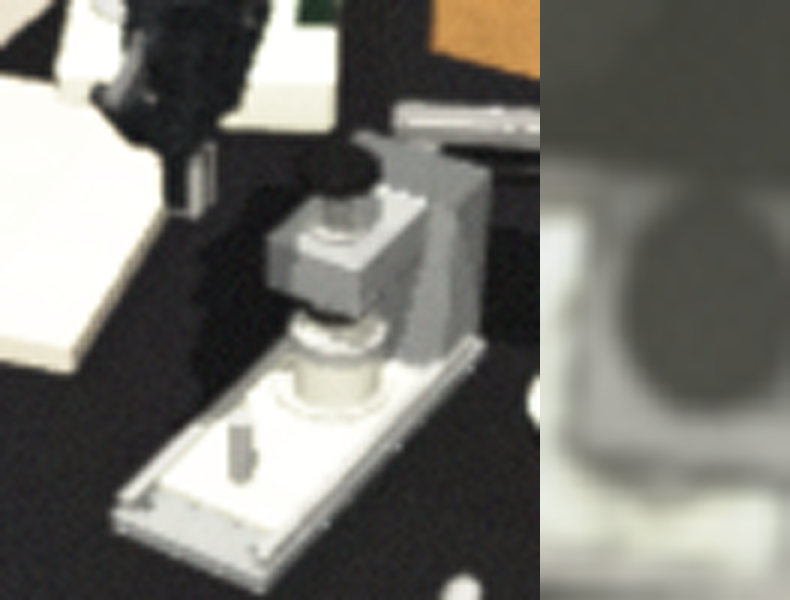

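The shuttle is home, with the tin upright under the foot (crop (338,370)), and the knob is clear. Move over it and approach.

```bash
python3 -m jog '{"deltas":[{"linear":[0,-0.04,0],"twist":[0,0,0]},{"linear":[0,-0.08,0],"twist":[0,0,0]},{"linear":[0,-0.12,0],"twist":[0,0,0]},{"linear":[0,-0.14,0],"twist":[0,0,0]},{"linear":[0,-0.147,0],"twist":[0,0,0]},{"linear":[0,-0.147,0],"twist":[0,0,0]},{"linear":[0,-0.147,0.02],"twist":[0,0,0]},{"linear":[0,-0.147,0.035],"twist":[0,0,0]},{"linear":[0,-0.147,0.038],"twist":[0,0,0]},{"linear":[0,-0.147,0.038],"twist":[0,0,0]}]}'
python3 -m jog '{"deltas":[{"linear":[0,0,0.002],"twist":[0,0,0]},{"linear":[0,0,0.005],"twist":[0,0,0]},{"linear":[0,0,0.0065],"twist":[0,0,0]},{"linear":[0,0,0.0065],"twist":[0,0,0]},{"linear":[0,0,0.0065],"twist":[0,0,0]}]}'
```

```text
time: 19.1
position: [0.5334, -0.1443, 0.1882]
ee_rot: [180.0, -0.1, 173.1]
contact_force: [0.8, 1.0, 0.0]
grip_width: -0.0001
grasp_force: 0.0
time: 19.6
position: [0.5339, -0.1458, 0.1828]
ee_rot: [180.0, 0.0, 173.0]
contact_force: [-0.3, 0.3, 0.5]
grip_width: 0.0002
grasp_force: 0.0
```

```bash
for i in 1; do python3 -m jog '{"deltas":[{"linear":[0,0,0.001],"twist":[0,0,0]},{"linear":[0,0,0.001],"twist":[0,0,0]},{"linear":[0,0,0.001],"twist":[0,0,0]}]}'|sed -n '2p;4p'; python3 -m jog '{"deltas":[{"linear":[0,0,0.001],"twist":[0,0,0]},{"linear":[0,0,0.001],"twist":[0,0,0]},{"linear":[0,0,0.001],"twist":[0,0,0]}]}'|sed -n '2p;4p';python3 -m jog '{"deltas":[{"linear":[0,0,0.001],"twist":[0,0,0]},{"linear":[0,0,0.001],"twist":[0,0,0]},{"linear":[0,0,0.001],"twist":[0,0,0]}]}'|sed -n '2p;4p'; done
python3 -m jog '{"deltas":[{"linear":[0,0,0.002],"twist":[0,0,0]},{"linear":[0,0,0.004],"twist":[0,0,0]},{"linear":[0,0,0.006],"twist":[0,0,0]},{"linear":[0,0,0.008],"twist":[0,0,0]},{"linear":[0,0,0.008],"twist":[0,0,0]},{"linear":[0,0,0.008],"twist":[0,0,0]}]}'|sed -n '2p;4p'
```

```text
position: [0.5338, -0.1458, 0.1816]
contact_force: [-0.3, 0.5, -0.2]
position: [0.534, -0.1458, 0.1809]
contact_force: [-0.3, 0.3, 1.8]
position: [0.5339, -0.1458, 0.1797]
contact_force: [0.6, -0.4, 2.0]
position: [0.534, -0.1458, 0.1717]
contact_force: [0.4, 0.1, 3.5]
```

```bash
python3 -m jog '{"deltas":[{"linear":[0,0,0.002],"twist":[0,0,0]},{"linear":[0,0,0.004],"twist":[0,0,0]},{"linear":[0,0,0.006],"twist":[0,0,0]},{"linear":[0,0,0.0085],"twist":[0,0,0]},{"linear":[0,0,0.0085],"twist":[0,0,0]},{"linear":[0,0,0.0085],"twist":[0,0,0]},{"linear":[0,0,0.0085],"twist":[0,0,0]}]}'|sed -n '2p;4p'
python3 -m jog '{"deltas":[{"linear":[0,0,0],"twist":[0,0,0]},{"linear":[0,0,0],"twist":[0,0,0]},{"linear":[0,0,0],"twist":[0,0,0]},{"linear":[0,0,0],"twist":[0,0,0]},{"linear":[0,0,0],"twist":[0,0,0]}]}'
```

```text
position: [0.534, -0.1458, 0.1644]
contact_force: [-2.3, 0.5, 9.4]
time: 22.3
position: [0.534, -0.1458, 0.1644]
ee_rot: [-180.0, 0.1, 173.0]
contact_force: [-1.9, -0.0, 9.3]
grip_width: 0.0003
grasp_force: 5.0
```

```bash
python3 -m jog '{"deltas":[{"linear":[0,0,0.001],"twist":[0,0,0]},{"linear":[0,0,0.0016],"twist":[0,0,0]},{"linear":[0,0,0.0016],"twist":[0,0,0]},{"linear":[0,0,0.0016],"twist":[0,0,0]},{"linear":[0,0,0.0016],"twist":[0,0,0]},{"linear":[0,0,0.0016],"twist":[0,0,0]},{"linear":[0,0,0.0016],"twist":[0,0,0]},{"linear":[0,0,0.0016],"twist":[0,0,0]}]}'
python3 - <<'E'
from h import *
ps=[snapshot('side') for _ in range(3)];p=ps[0][0];t,dt=snapshot('top')
print(get_obs()["position"],get_obs()["contact_force"])
cv2.imwrite('pics/c8.png',cv2.resize(p[130:230,220:310],(540,600),interpolation=2)[...,::-1])
E
```

```text
time: 23.1
position: [0.534, -0.1458, 0.1631]
ee_rot: [-180.0, 0.1, 173.0]
contact_force: [-1.9, -0.0, 10.6]
grip_width: 0.0001
grasp_force: 5.5
[ 0.53399389 -0.14579816  0.16303584] [-2.93209725  0.64760549 10.21030681]
```

View pics/c8.png

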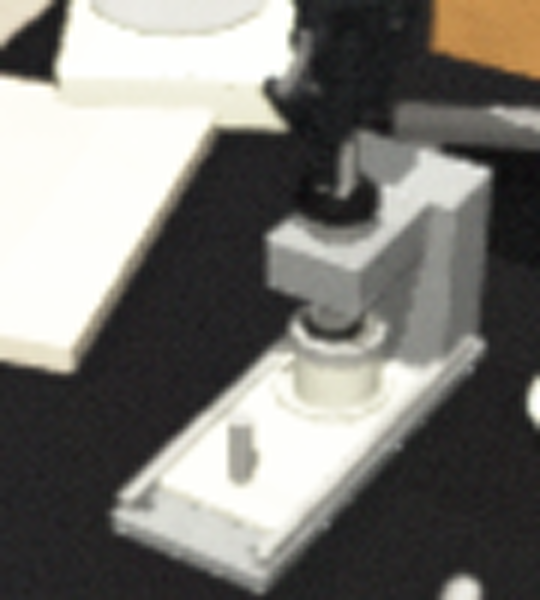

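The fingertips hold the knob down (crop (338,200)) and the foot bears on the lid (crop (335,320)). The height is 0.163 = 18 mm travel, at about 10.5 N as expected, so I hand in.

```bash
python3 -c "
from plant import *
print(sign_off())"
```

```text
the job is handed in; nothing more can be done
None
```

I stood the 46 mm tin upright in the ring, pushed the shuttle to its stop, and handed the job in at about 23 s with the fingertips holding the knob 18 mm down at about 10.5 N; the result has not been reported back.

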